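Hang the tool caddy on the cleat rack

ROBOT

A 7-joint arm with a two-finger parallel gripper is mounted at the origin on a cart in front of the work surface, level with it; the furniture and walls round the work are solid. World frame = base frame: x ahead of the robot, y to its left, z up, the work surface at z = 0. Lengths are in m, angles in rad, forces in N, time in s.
With the tool pointing down it reaches from about 0.4 to 0.875 m from the base axis. Payload 19.3 kg.
Tool frame: the origin (TCP) lies midway between the tips of the shut fingers; the grasp point (between the pads) lies 19 mm behind it; z points along the fingers, y is the direction in which the jaws open and shut (so a half turn about z gives the same grasp; the last joint's range is limited). The gripper opens to 85 mm and grips with 20 to 120 N. Pads are 22 mm wide; open, the fingers measure 114 mm over their backs; the gripper's body (76 mm by 85 mm) begins 54 mm behind the grasp point. The pads swing forward as they close: fully open they stand 13 mm farther back than shut.
Start: joints at [-1.356, 0.521, -0.036, 1.599, 0.021, 1.021, -0.113], TCP at [0.176, 0.6, 0.231] pointing down, gripper open.
Joint ranges: [-2.91, 2.91], [-0.3, 2.13], [-1.5, 1.42], [0.17, 2.43], [-1.26, 4.41], [0.16, 1.93], [-2.52, 2.52]. Speed limits (rad/s): [1.89, 1.89, 2.39, 2.39, 3.01, 3.01, 3.01].

INTERFACE

Orientations are given as [roll, pitch, yaw] about the fixed x, y, z axes, in that order (R = Rz(yaw) Ry(pitch) Rx(roll)).
In Python, from cell import robot, imaging, hand_in gives the robot as it stands.
- The arm moves only by the tool step_arm, never from a script. Its argument "commands" is one flat list of numbers, 6 for each row, row after row: the shift along the tool's x, y, z in cm, then the turn, a rotation vector about the tool's x, y, z in degrees. A call has 1 to 12 rows; each row shifts and turns the pose as measured when the row begins, along the tool's axes as they then stand; what a row does not reach is not made up. A row lasts 1/12 s, in which the tool goes at most 41.7 mm and 7.16 degrees, less where a joint would pass 70% of its speed; a pose out of reach is approached as far as the arm can. A call is refused whole if a number of a shift passes 4.17 or a number of a turn 7.16, either way. A call with a gripper value outside its range is refused whole. "grip" is the closure in counts, from 0 (fully open) to 255 (shut), set as the call begins (left out, the last holds). The fingers move at their own pace and stop on an object; "grip_force" is the grip in N (left out, the last holds). Time passes only in rows, so rows that do not move let the fingers close. It gives the time, the measured TCP pose, the force and the opening at its end, in the units of the state.
- robot.state(): the state, without advancing time (a new reading comes with each control period).
- imaging.get_image(name): name is "side" or "top"; returns a dict with "img" (480x640x3 uint8, red, green, blue), "z_map" (480x640 float32, m along the optical axis (not along the pixel's ray), 0 where there is no reading), "K" (3x3 intrinsics, pixels), "camera_from_world" (4x4, takes a point from world to camera coordinates). Camera axes: x right, y down, z forward; pixel columns grow to the right and rows downward; lengths in m; the calibration is good to about 2 mm. A picture is of the moment at which its call begins.
- hand_in(): hands the job in, once; it reports no verdict.
Trained networks look in a picture, given as the dict that the camera call returned (one of the last four; its "shot" number tells which), for a name from the list of things; names that differ only in an ending like _2 or _b are one class to them, and where a whole thing is asked for, a point or a joint stands for the part that bears it (a point fixed in the world has none). Each returns a list of dicts, best first, with "confidence" (0 to 1); they miss things now and then, are a little off and sometimes report something else, mostly with a low value. They report only what shows in the picture. A call takes as long as a camera call.
- imaging.search_frame(picture, thing): "xyz" ([x, y, z] in m, in world coordinates, good to about 4 mm: the middle of the surface that is visible of it).
- imaging.landmark_of(picture, thing): "xyz" ([x, y, z] in m, in world coordinates, good to about 4 mm: a listed point, or the origin of a listed thing).
The state is a dict: "time_s": time; "joint_positions": joint angles; "qvel": joint speeds; "joint_torque": joint torques, N m; "position": TCP position; "eef_rot": TCP orientation; "wrist_force": force on the tool from outside, world axes, zero at the start; "moment": the same for the moment, N m; "finger_gap": finger opening in m.
Only numpy, scipy, OpenCV 4.12 (cv2) and the standard library are available. Lean on these libraries where they do the work, as an engineer would, in place of code of your own. Each camera call takes 0.05 s, during which the arm holds its last target. There are 200 camera calls.

TASK

Hang the empty tool caddy in the middle of the cleat rack: tilt its top towards the rack, lay its angled rear strip over the rack's cleat and let it down gently, then press the lower part in until the spring catch snaps over the caddy's rear rib and it hangs upright, locked. Never force or bang it against the rack, leave the other things where they are, and let go at the end.

Things in the scene. Friction and masses are not known exactly. Their poses are not given: they have to be found in the camera images.
- caddy: Open grey sheet-metal tool caddy, 0.32 to 0.6 kg, on the bench. Tray 96 (x) x 90 (y) x 55 mm high. Origin: middle of its underside; z up, +x to its rear (hanging side). Rear plate: x = 44 to 48, up to z = 127 mm; window low in its middle for the catch; from its top the angled strip, 84 wide, 4 thick, runs rearward and down, 30 degrees from vertical, ending in a free edge.
- handle (a point): Middle of the caddy's handle at (0, 0, 150) mm in its frame: a flat bar 10 thick (caddy x), 64 long (y), 30 tall (z = 135 to 165) on two posts; free to grip from above across its 10 mm.
- strip_edge (a point): Middle of the free lower edge of the caddy's angled strip, at (68, 0, 87) mm in its frame. It goes down into the V between cleat and back plate, and there the caddy swings about it.
- rib (a point): Top of the caddy's rear rib at (68, 0, 28) mm in its frame: 6 thick, 70 wide, round-topped, turned up at the end of an arm that reaches rearward from the rear plate at z = 14 to 18 mm.
- press_point (a point): Outside of the tray's front wall, low in the middle, at (-48, 0, 15) mm in the caddy's frame: where to press the hung caddy home.
- rack: Fixed stand 170 wide, 190 mm high; origin on the bench in mid width, z up, +x pointing away from the hanging side. A hanger head (back plate, cleat, catch) is clamped in its slots, square to it, but shifted up to 15 mm up or down and 7 mm forward or back from the places told here. The shift is not measured: find it by touch.
- cleat_mark (a point): Nominal middle of the cleat's top edge, (-16, 0, 150) mm in the rack's frame; the head's shift is not included. The cleat, 130 wide, 4 thick, leaves the back plate at z = 126 and rises forward, 30 degrees from vertical. The back plate's upright front face is at x = 0, z = 116 to 195, so a V gap, 14 mm wide at the top, lies behind the cleat.
- hung_mark (a point): Nominal place of strip_edge when the caddy is hung and locked: (-2, 0, 134) mm in the rack's frame, head's shift not included. The caddy then has the rack's axes, its origin at (-70, 0, 47) mm.
- catch (a joint): Spring catch low in mid rack: a free white roller, 17 mm across, in a black slide; 0 = down at rest, rises up to 0.013 (m). Once hooked, the caddy rests leaning about 0.28 rad, bottom forward, rib against the roller. Pressing it in low with 6 to 12 N lifts the roller 2 to 3 mm; it drops in front of the rib and the caddy is upright against a sprung pad. Over 60 N between caddy and rack is forcing.
- oiler: Small oil bottle, cream with a red spout, 34 mm wide, 95 mm tall; bystander, origin under its middle.
- reel: Wire reel, 60 mm wide, 50 mm tall; bystander, origin under its middle.
- block: Aluminium stop block 36 x 60 x 22 mm; bystander, origin under its middle.
- driver: Screwdriver with orange handle, 27 x 190 x 27 mm, lying; bystander, origin under its middle.

How it is judged:
On the way:
1. the caddy, tilted more than 0.12 rad, has its angled strip down behind the cleat, touching the rack (angle between caddy's own z axis and vertical above 0.12 rad and x of strip_edge in the frame of rack above -0.018 m and z of strip_edge in the frame of rack between 0.113 and 0.159 m and contact force between caddy and rack above 0.5 N), for 0.1 s.
At the end, for the whole second after the job is handed in: The caddy hangs at rest on the rack, strip edge down behind the cleat (20 mm up or down and 13 mm in depth allowed, for the head's shift), within 30 mm of the rack's middle, upright within 0.05 rad, square within 0.07 rad, the catch down again (under 1.5 mm up) (angle between caddy's own z axis and vertical below 0.05 rad and value of joint catch below 0.0015 m and x of strip_edge in the frame of rack between -0.015 and 0.011 m and y of strip_edge in the frame of rack between -0.03 and 0.03 m and z of strip_edge in the frame of rack between 0.114 and 0.154 m and angle between the x axis of caddy and the x axis of rack, either way round below 0.07 rad and linear speed of caddy below 0.02 m/s); the robot touches nothing.
It fails at once if the caddy is forced or banged against the rack (over 60 N) (contact force between caddy and rack above 60 N).
It fails at once if a bystander is moved by more than 30 mm (distance of any of oiler, reel, block, driver from where it was at the start of the episode above 0.03 m).
It also fails if it takes over 61 s, if anything falls off the work surface, if the arm or the gripper's body presses on something with over 40 N, if the wrist force passes 120 N, or if a joint passes its speed limit or range.

## Working session

There is one attempt and no reset: what is moved stays moved. The work goes in short steps, Python scripts to look and compute and a tool call to move; the robot and the scene stay as the last step left them, time stands still between calls to the robot, and variables do not carry over. Pictures are saved under pics/ and viewed, about 8 in all and at most 12, crops included, and the job is handed in when it is done.

Besides the shell and the picture viewer there is one more tool, called after ">>>" as name(argument=value, ...) on one line, values as JSON. step_arm: Moves the arm, as the interface text tells. Its arguments: {"type":"object","properties":{"commands":{"type":"array","items":{"type":"number"}},"grip":{"type":"number"},"grip_force":{"type":"number"}},"required":["commands"]}

```bash
mkdir -p pics; ls
cat > look.py <<'E'
from cell import robot, imaging, hand_in
import numpy as np, cv2
def px(p,xyz):
    c=p["camera_from_world"]@np.r_[xyz,1]; u=p["K"]@c[:3]; return u[:2]/u[2]
def cloud(p):
    z=p["z_map"]; v,u=np.mgrid[:480,:640]; K=p["K"]
    c=np.stack([(u-K[0,2])/K[0,0]*z,(v-K[1,2])/K[1,1]*z,z,np.ones_like(z)],-1)
    w=c@np.linalg.inv(p["camera_from_world"]).T; w=w[...,:3]; w[z==0]=np.nan; return w
E
python3 - <<'E'
from look import *
np.set_printoptions(precision=4,suppress=True)
ims=[]
for n in("side","top"):
    p=imaging.get_image(n); ims.append(p["img"])
    T=np.linalg.inv(p["camera_from_world"]);print(n,T[:3,3],T[:3,2],p["K"][0,0])
    for t in("handle","strip_edge","rib","press_point","caddy","rack","cleat_mark","hung_mark","oiler","reel","block","driver"):
        r=imaging.landmark_of(p,t)
        print(n,t,[(np.round(q["xyz"],3),round(q["confidence"],2),px(p,q["xyz"]).round()) for q in r[:2]])
    cv2.imwrite(f"pics/{n}0.png",p["img"][...,::-1])
s=robot.state();print(s)
E
```

```text
pics
side [0.6011 0.9787 0.6071] [-0.0302 -0.9046 -0.4252] 444.5147019272993
side handle [(array([ 0.543, -0.304,  0.152]), 0.89, array([327., 200.]))]
side strip_edge [(array([ 0.61 , -0.307,  0.084]), 0.7, array([306., 221.]))]
side rib [(array([ 0.612, -0.308,  0.029]), 0.62, array([305., 236.]))]
side press_point [(array([ 0.494, -0.304,  0.019]), 0.66, array([342., 240.]))]
side caddy [(array([ 0.548, -0.312,  0.   ]), 0.71, array([325., 244.]))]
side rack [(array([ 0.655,  0.043, -0.002]), 0.86, array([287., 306.]))]
side cleat_mark [(array([0.64 , 0.043, 0.15 ]), 0.59, array([292., 251.]))]
side hung_mark [(array([0.659, 0.047, 0.136]), 0.59, array([283., 257.])), (array([ 0.76 , -0.228, -0.001]), 0.39, array([256., 256.]))]
side oiler [(array([0.48 , 0.247, 0.   ]), 0.76, array([366., 358.]))]
side reel [(array([ 0.761, -0.226, -0.001]), 0.64, array([255., 257.]))]
side block [(array([0.404, 0.15 , 0.002]), 0.58, array([395., 330.]))]
side driver [(array([ 0.333, -0.356, -0.001]), 0.66, array([389., 239.]))]
top [ 0.4035 -0.0472  1.3007] [ 0.12   -0.0056 -0.9928] 446.72581054
[... 886 characters left out ...]
.224,  0.002]), 0.75, array([376., 169.]))]
top block [(array([ 0.402,  0.153, -0.002]), 0.66, array([251., 294.]))]
top driver [(array([ 0.33 , -0.352,  0.001]), 0.76, array([426., 315.]))]
{'time_s': 1.3, 'joint_positions': array([-1.3562,  0.5214, -0.0363,  1.5995,  0.0212,  1.0211, -0.1128]), 'qvel': array([-0.0001,  0.0015,  0.0009, -0.    , -0.0003, -0.001 ,  0.    ]), 'joint_torque': array([  0.0002, -92.6854,   1.9785, -37.0262,   0.0181,   0.0019,
         0.    ]), 'position': array([0.1756, 0.5998, 0.2313]), 'eef_rot': array([3.1416, 0.    , 2.8568]), 'wrist_force': array([-0.5003, -0.2339,  1.5401]), 'moment': array([ 0.0069, -0.0114, -0.0166]), 'finger_gap': 0.08524005786449206}
```

View images.

View pics/side0.png

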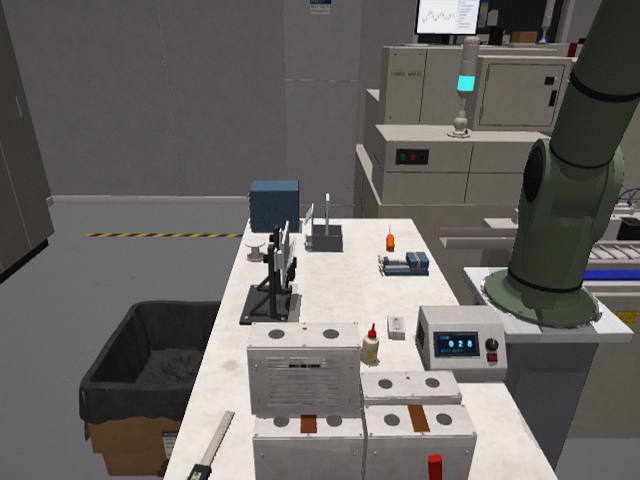

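View pics/top0.png

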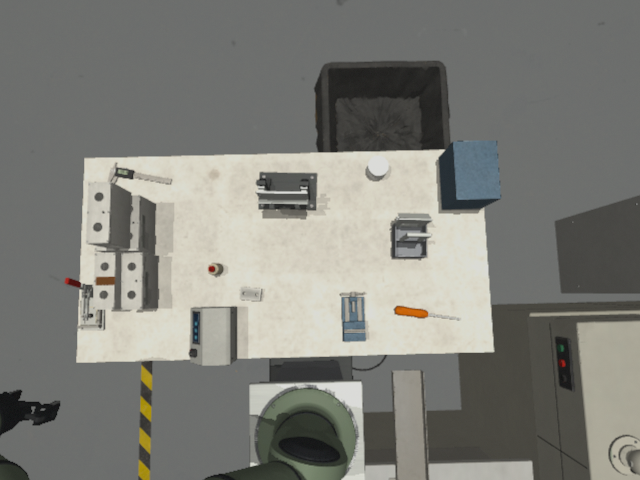

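```bash
cat > m.py <<'E'
from look import *
np.set_printoptions(precision=4,suppress=True)
def rect(w,c,r,zl,zh,n):
    m=(np.hypot(w[...,0]-c[0],w[...,1]-c[1])<r)&(w[...,2]>zl)&(w[...,2]<zh)
    q=w[m]
    if len(q)<8: print(n,len(q));return
    b=cv2.minAreaRect(q[:,:2].astype(np.float32)*1000); d=q[:,:2]-q[:,:2].mean(0)
    e=np.linalg.svd(d,full_matrices=False)[2][0]
    print(n,len(q),"rect",np.round(b,2) if 0 else b,"mean",q.mean(0),"main dir deg",np.degrees(np.arctan2(e[1],e[0])))
if __name__=="__main__":
    p=imaging.get_image("top");w=cloud(p)
    rect(w,(.541,-.304),.06,.155,.175,"handle top")
    rect(w,(.59,-.306),.06,.11,.135,"rear plate top")
    rect(w,(.655,.043),.12,.175,.215,"rack top")
    rect(w,(.640,.043),.09,.12,.170,"cleat")
    p=imaging.get_image("side");w=cloud(p)
    rect(w,(.541,-.304),.06,.14,.175,"s handle top")
    rect(w,(.655,.043),.12,.175,.215,"s rack top")
    rect(w,(.640,.043),.09,.13,.170,"s cleat")
E
python3 m.py
```

```text
handle top 103 rect ((543.426025390625, -303.41033935546875), (60.93106460571289, 10.353973388671875), 88.68974304199219) mean [ 0.5436 -0.3043  0.1626] main dir deg -92.03593198649561
rear plate top 168 rect ((569.440185546875, -306.46856689453125), (89.9617691040039, 63.37196350097656), 88.77409362792969) mean [ 0.5872 -0.3081  0.1205] main dir deg -93.05481803682838
rack top 379 rect ((669.2760620117188, 42.63358688354492), (132.44601440429688, 38.12498092651367), 87.9080810546875) mean [0.6634 0.0429 0.1899] main dir deg -91.84842096890974
cleat 524 rect ((665.2316284179688, 42.461544036865234), (131.2125244140625, 68.21121978759766), 87.86620330810547) mean [0.6495 0.0449 0.1463] main dir deg -94.69949688980817
s handle top 42 rect ((544.3519897460938, -299.9363708496094), (63.73775863647461, 6.391970157623291), 87.94915008544922) mean [ 0.5449 -0.2869  0.157 ] main dir deg 87.93704159773857
s rack top 296 rect ((669.5535278320312, 46.02889633178711), (136.62660217285156, 36.50813674926758), 87.46205139160156) mean [0.6673 0.0581 0.1874] main dir deg 87.99567457691757
s cleat 676 rect ((667.0274658203125, 48.21864318847656), (135.6140594482422, 64.28102111816406), 87.86347198486328) mean [0.6668 0.0658 0.1512] main dir deg 87.6921261631502
```

```bash
cat > r.py <<'E'
from look import *
np.set_printoptions(precision=1,suppress=True,linewidth=150)
a=np.radians(-2.1);R=np.array([[np.cos(a),-np.sin(a)],[np.sin(a),np.cos(a)]]);O=np.array([.655,.043])
for n in("top","side"):
    p=imaging.get_image(n);w=cloud(p);q=w.copy();q[...,:2]=(w[...,:2]-O)@R;q*=1000
    m=(abs(q[...,1])<75)&(abs(q[...,0])<75)&(q[...,2]>100)&(q[...,2]<260)
    print(n,m.sum())
    P=q[m];G=p["img"].max(-1)[m]
    for lo in range(-40,40,4):
        s=P[(P[:,0]>=lo)&(P[:,0]<lo+4)&(G>120)]
        d=P[(P[:,0]>=lo)&(P[:,0]<lo+4)&(G<=120)]
        f=lambda s:np.percentile(s[:,2],[2,25,50,75,98]) if len(s)>4 else ''
        print(lo,len(s),f(s),'y',np.percentile(s[:,1],[2,98]) if len(s)>4 else '','| dark',len(d),f(d))
    u,v=px(p,[.64,.043,.15]).astype(int)
    cv2.imwrite(f"pics/rack_{n}.png",cv2.resize(p["img"][v-50:v+50,u-60:u+60,::-1],None,fx=5,fy=5,interpolation=cv2.INTER_CUBIC))
    if n=="top":
        for r in range(v-14,v+22,1): print(r,q[r,u-10],q[r,u+12],p["img"][r,u].max())
E
python3 r.py; python3 -c "
import cv2,numpy as np
a=cv2.imread('pics/rack_top.png');b=cv2.imread('pics/rack_side.png')
cv2.imwrite('pics/rk.png',cv2.resize(np.hstack([a,b]),(800,333)))"
```

```text
top 947
-40 0  y  | dark 0 
-36 0  y  | dark 0 
-32 0  y  | dark 0 
-28 0  y  | dark 0 
-24 1  y  | dark 45 [105.4 120.5 122.8 125.8 156.6]
-20 65 [151.3 154.  154.9 156.9 160.2] y [-60.9  62.1] | dark 31 [117.6 120.1 121.6 123.1 150.3]
-16 48 [147.5 149.5 151.2 152.6 154.9] y [-60.9  64.7] | dark 18 [117.6 120.5 121.  123.5 125.9]
-12 48 [140.3 142.3 144.8 146.2 148.5] y [-60.5  58.2] | dark 0 
-8 36 [134.  136.2 137.7 139.  142.3] y [-60.9  42.9] | dark 16 [132.  139.1 160.  181.3 200.9]
-4 62 [168.9 198.4 199.9 201.9 204.4] y [-58.9  65. ] | dark 282 [129.7 146.2 163.3 182.8 198.4]
0 56 [196.3 198.3 199.7 201.  203.2] y [-59.1  63.4] | dark 1 
4 0  y  | dark 0 
8 15 [171.9 173.7 176.  177.6 180.3] y [-60.3  60.9] | dark 0 
12 19 [138.8 167.8 171.1 179.7 181.6] y [-62.7  63.7] | dark 11 [154.3 171.1 176.6 178.1 182.6]
16 28 [164.5 177.  179.9 181.4 186.8] y [-61.1  64.2] | dark 2 
20 9 [129.7 170.7 180.4 183.4 187. ] y [-63.3  66.9] | dark 53 [120.  165.  182.  188.  192.2]
24 1  y  | dark 32 [127.9 185.4 188.8 190.5 192.8]
28 2  y  | dark 32 [111.6 186.3 187.9 189.8 191.6]
32 0  y
[... 2511 characters left out ...]
 168.  186.4 198. ]
4 7 [134.8 137.7 173.7 173.9 175.6] y [52.  66.3] | dark 21 [139.6 147.9 158.4 168.5 173.1]
8 11 [172.8 174.2 174.8 175.1 175.7] y [-55.7  64.4] | dark 32 [135.8 144.8 154.  163.6 172.6]
12 8 [155.8 174.1 178.3 179.3 179.7] y [-61.8  56.4] | dark 51 [133.9 149.1 160.1 169.9 178.2]
16 20 [129.7 137.6 156.5 179.8 180.5] y [-55.7  65.4] | dark 68 [121.6 144.3 157.4 168.5 182.2]
20 1  y  | dark 128 [103.9 136.9 156.2 176.4 188.7]
24 2  y  | dark 110 [104.2 139.8 162.9 180.7 189.8]
28 2  y  | dark 112 [104.5 137.4 157.2 179.8 189.7]
32 15 [125.7 133.5 175.7 186.  188.4] y [-17.6  70.1] | dark 33 [115.8 153.4 159.6 164.8 179.7]
36 3  y  | dark 24 [153.1 157.4 161.9 164.7 167. ]
```

View pics/rk.png

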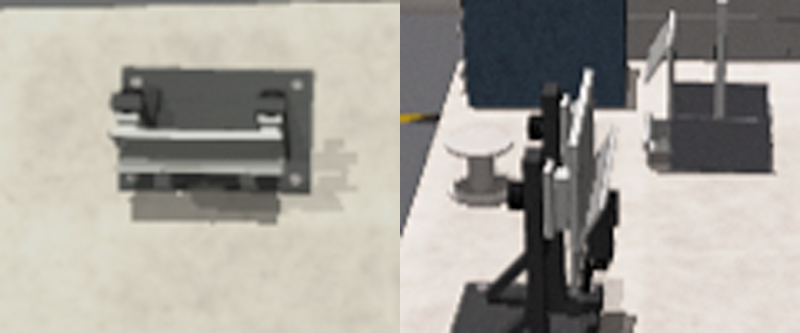

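>>> step_arm(commands=[-3,-2,-3,0,0,0,-3,-2,-3,0,0,0,-3,-2,-3,0,0,0,-3,-2,-2,0,0,0], grip=0)

```text
time_s: 1.83
position: [0.2588, 0.4956, 0.3322]
eef_rot: [-3.133, -0.003, 2.868]
wrist_force: [-0.2, 0.2, -0.4]
finger_gap: 0.0855
```

```bash
cat > plan.py <<'E'
import sys
from look import *
from scipy.spatial.transform import Rotation as Ro
# usage: plan.py N x y z tilt_deg yaw_deg  (tool down, then leaned about rack y axis)
def Rt(tilt,yaw):
    a=np.radians(yaw-90); ax=np.array([-np.sin(a),np.cos(a),0])
    return Ro.from_rotvec(ax*np.radians(tilt))*Ro.from_euler("xyz",[np.pi,0,np.radians(yaw)])
def rows(N,p1,R1):
    s=robot.state(); p0=np.array(s["position"]);R0=Ro.from_euler("xyz",s["eef_rot"])
    rv=(R0.inv()*R1).as_rotvec(); out=[]
    for i in range(N):
        R=R0*Ro.from_rotvec(rv*i/N); out.append(np.r_[R.inv().apply((p1-p0)/N)*100,np.degrees(rv)/N].round(2))
    print("pos",p0.round(4),"rot",np.degrees(s["eef_rot"]).round(2),"F",np.round(s["wrist_force"],1))
    for r in out: print(", ".join("%g"%(x+0) for x in r)+",")
if __name__=="__main__":
    a=list(map(float,sys.argv[1:])); rows(int(a[0]),np.array(a[1:4]),Rt(a[4],a[5]))
E
python3 plan.py 10 .42 .2 .35 0 125
```

```text
pos [0.2588 0.4956 0.3322] rot [-179.49   -0.19  164.35] F [-0.2  0.2 -0.4]
-2.35, -2.41, -0.16, -0.06, 0, 3.93,
-2.51, -2.25, -0.17, -0.06, 0, 3.93,
-2.66, -2.07, -0.17, -0.06, 0, 3.93,
-2.79, -1.88, -0.17, -0.06, 0, 3.93,
-2.92, -1.68, -0.17, -0.06, 0, 3.93,
-3.02, -1.48, -0.17, -0.06, 0, 3.93,
-3.12, -1.27, -0.18, -0.06, 0, 3.93,
-3.2, -1.05, -0.18, -0.06, 0, 3.93,
-3.26, -0.83, -0.18, -0.06, 0, 3.93,
-3.31, -0.6, -0.18, -0.06, 0, 3.93,
```

>>> step_arm(commands=[-2.4,-2.4,-0.2,0,0,4,-2.5,-2.25,-0.2,0,0,4,-2.7,-2.1,-0.2,0,0,4,-2.8,-1.9,-0.2,0,0,4,-2.9,-1.7,-0.2,0,0,4,-3.0,-1.5,-0.2,0,0,4,-3.1,-1.3,-0.2,0,0,4,-3.2,-1.05,-0.2,0,0,4,-3.25,-0.8,-0.2,0,0,4,-3.3,-0.6,-0.2,0,0,4])

```text
time_s: 2.67
position: [0.4221, 0.1821, 0.3596]
eef_rot: [3.139, -0.003, 2.139]
wrist_force: [1.2, 0.9, -0.1]
finger_gap: 0.0856
```

```bash
python3 plan.py 12 .5435 -.28 .26 0 88.2
```

```text
pos [0.4221 0.1821 0.3596] rot [179.87  -0.18 122.55] F [ 1.2  0.9 -0.1]
-3.79, -1.22, 0.82, 0.01, -0.02, 2.86,
-3.85, -1.03, 0.82, 0.01, -0.02, 2.86,
-3.9, -0.84, 0.82, 0.01, -0.02, 2.86,
-3.93, -0.64, 0.82, 0.01, -0.02, 2.86,
-3.96, -0.44, 0.82, 0.01, -0.02, 2.86,
-3.98, -0.25, 0.82, 0.01, -0.02, 2.86,
-3.98, -0.05, 0.82, 0.01, -0.02, 2.86,
-3.98, 0.15, 0.82, 0.01, -0.02, 2.86,
-3.97, 0.35, 0.83, 0.01, -0.02, 2.86,
-3.94, 0.55, 0.83, 0.01, -0.02, 2.86,
-3.91, 0.75, 0.83, 0.01, -0.02, 2.86,
-3.87, 0.94, 0.83, 0.01, -0.02, 2.86,
```

>>> step_arm(commands=[-3.8,-1.2,0.8,0,0,2.9,-3.8,-1.0,0.8,0,0,2.9,-3.9,-0.8,0.8,0,0,2.9,-3.9,-0.6,0.8,0,0,2.9,-3.9,-0.4,0.8,0,0,2.9,-3.9,-0.2,0.8,0,0,2.9,-3.9,0,0.8,0,0,2.9,-3.9,0.2,0.8,0,0,2.9,-3.9,0.4,0.8,0,0,2.9,-3.9,0.6,0.8,0,0,2.8,-3.5,0.7,0.8,0,0,2.8,-3,0.8,0.8,0,0,2.8])

```text
time_s: 3.67
position: [0.5398, -0.283, 0.2621]
eef_rot: [3.13, -0.008, 1.508]
wrist_force: [1.1, 1.1, 1.5]
finger_gap: 0.0854
```

```bash
python3 plan.py 4 .5435 -.304 .22 0 88.2
```

```text
pos [ 0.5398 -0.283   0.2621] rot [179.35  -0.47  86.4 ] F [1.1 1.1 1.5]
-0.53, 0.11, 1.05, 0.16, -0.12, -0.45,
-0.52, 0.11, 1.05, 0.16, -0.12, -0.45,
-0.52, 0.11, 1.05, 0.16, -0.12, -0.45,
-0.52, 0.11, 1.05, 0.16, -0.12, -0.45,
```

>>> step_arm(commands=[-0.6,0.1,1,0.2,-0.1,-0.5,-0.5,0.1,1,0.2,-0.1,-0.5,-0.5,0.1,1,0.2,-0.1,-0.5,-0.5,0.1,1,0.2,-0.1,-0.5,0,0,0,0,0,0])

```text
time_s: 4.08
position: [0.5419, -0.3108, 0.2168]
eef_rot: [-3.135, 0.001, 1.538]
wrist_force: [-0.4, -0.7, -0.3]
finger_gap: 0.0857
```

```bash
python3 plan.py 6 .5435 -.304 .135 0 88.2
```

```text
pos [ 0.5419 -0.3108  0.2168] rot [-1.7965e+02  6.0000e-02  8.8120e+01] F [-0.4 -0.7 -0.3]
0.12, 0.03, 1.36, -0.06, 0.01, -0.01,
0.12, 0.03, 1.36, -0.06, 0.01, -0.01,
0.11, 0.03, 1.36, -0.06, 0.01, -0.01,
0.11, 0.03, 1.36, -0.06, 0.01, -0.01,
0.11, 0.03, 1.36, -0.06, 0.01, -0.01,
0.11, 0.02, 1.36, -0.06, 0.01, -0.01,
```

>>> step_arm(commands=[0.1,0,1.4,0,0,0,0.1,0,1.4,0,0,0,0.1,0.1,1.4,0,0,0,0.1,0,1.4,0,0,0,0.1,0,1.4,0,0,0,0.1,0.1,1,0,0,0,0,0,0,0,0,0])

```text
time_s: 4.67
position: [0.547, -0.2974, 0.1359]
eef_rot: [-3.14, -0.001, 1.549]
wrist_force: [-0.3, 0.8, 0.3]
finger_gap: 0.0856
```

```bash
python3 plan.py 1 .5435 -.304 .135 0 88.2;python3 - <<'E'
from look import *
for n in("top","side"):
    p=imaging.get_image(n); u,v=px(p,[.5435,-.304,.13]).astype(int)
    cv2.imwrite(f"pics/g_{n}.png",cv2.resize(p["img"][v-45:v+45,u-55:u+55,::-1],None,fx=3.6,fy=3.6))
cv2.imwrite("pics/g.png",np.hstack([cv2.imread(f"pics/g_{n}.png") for n in("top","side")]))
E
```

```text
pos [ 0.547  -0.2974  0.1359] rot [-1.7991e+02 -7.0000e-02  8.8750e+01] F [-0.3  0.8  0.3]
-0.67, -0.33, 0.09, -0.09, -0.07, 0.55,
```

View pics/g.png

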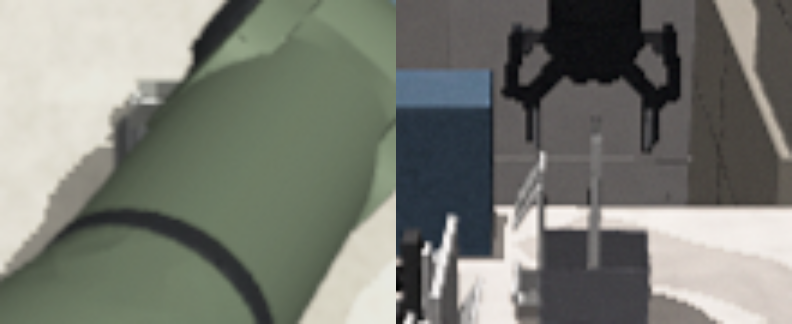

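>>> step_arm(commands=[-0.6,-0.3,0.1,0,0,0.5,0,0,0,0,0,0])

```text
time_s: 4.93
position: [0.5446, -0.3049, 0.1384]
eef_rot: [3.14, 0.001, 1.539]
wrist_force: [-0.1, 0.1, 0.1]
finger_gap: 0.085
```

>>> step_arm(commands=[0,0,0,0,0,0,0,0,0,0,0,0,0,0,0,0,0,0,0,0,0,0,0,0,0,0,0,0,0,0,0,0,0,0,0,0,0,0,0,0,0,0,0,0,0,0,0,0,0,0,0,0,0,0,0,0,0,0,0,0], grip=255, grip_force=80)

```text
time_s: 5.77
position: [0.5446, -0.3061, 0.1403]
eef_rot: [3.138, 0.001, 1.538]
wrist_force: [-0.4, -0.0, 0.5]
finger_gap: 0.0084
```

>>> step_arm(commands=[0,0,-0.6,0,0,0,0,0,-1,0,0,0,0,0,-2,0,0,0,0,0,-2.5,0,0,0,0,0,-2.5,0,0,0,0,0,-2.5,0,0,0,0,0,-2.5,0,0,0,0,0,-2,0,0,0,0,0,-1,0,0,0,0,0,0,0,0,0])

```text
time_s: 6.6
position: [0.5416, -0.3044, 0.3169]
eef_rot: [-3.14, -0.001, 1.537]
wrist_force: [0.5, -1.1, -5.6]
finger_gap: 0.0083
```

```bash
python3 plan.py 12 .52 .04 .33 16 88
```

```text
pos [ 0.5416 -0.3044  0.3169] rot [-1.7989e+02 -4.0000e-02  8.8080e+01] F [ 0.5 -1.1 -5.6]
2.86, -0.28, -0.11, 1.32, 0, 0.01,
2.86, -0.28, -0.1, 1.32, 0, 0.01,
2.86, -0.28, -0.09, 1.32, 0, 0.01,
2.86, -0.28, -0.09, 1.32, 0, 0.01,
2.86, -0.29, -0.08, 1.32, 0, 0.01,
2.86, -0.29, -0.07, 1.32, 0, 0.01,
2.86, -0.29, -0.07, 1.32, 0, 0.01,
2.86, -0.29, -0.06, 1.32, 0, 0.01,
2.86, -0.29, -0.05, 1.32, 0, 0.01,
2.86, -0.3, -0.05, 1.32, 0, 0.01,
2.86, -0.3, -0.04, 1.32, 0, 0.01,
2.86, -0.3, -0.03, 1.32, 0, 0.01,
```

>>> step_arm(commands=[2,0,0,1.6,0,0,3,0,0,1.6,0,0,3,0,0,1.6,0,0,3,0,0.1,1.6,0,0,3,0,0.2,1.6,0,0,3,0,0.2,1.6,0,0,3,0,0.2,1.6,0,0,3,0,0.2,1.6,0,0,3,0,0.2,1.6,0,0,3,0,0.2,1.6,0,0,3,0,0.2,1.6,0,0,2,0,0.2,1.4,0,0])

```text
time_s: 7.6
position: [0.545, 0.0463, 0.2895]
eef_rot: [-2.784, 0.004, 1.527]
wrist_force: [0.7, 0.1, -5.4]
finger_gap: 0.0085
```

```bash
python3 plan.py 6 .565 .045 .275 19 88
```

```text
pos [0.545  0.0463 0.2895] rot [-159.54    0.22   87.5 ] F [ 0.7  0.1 -5.4]
-0.01, 0.4, 0.11, -0.24, 0.01, -0.09,
-0.01, 0.4, 0.11, -0.24, 0.01, -0.09,
-0.01, 0.4, 0.11, -0.24, 0.01, -0.09,
-0.01, 0.4, 0.11, -0.24, 0.01, -0.09,
-0.01, 0.4, 0.12, -0.24, 0.01, -0.09,
-0.01, 0.39, 0.12, -0.24, 0.01, -0.09,
```

>>> step_arm(commands=[0,0.5,0.1,-0.3,0,-0.1,0,0.5,0.2,-0.3,0,-0.1,0,0.4,0.2,-0.3,0,-0.1,0,0.4,0.2,-0.3,0,-0.1,0,0.3,0.1,-0.2,0,0,0,0,0,0,0,0])

```text
time_s: 8.1
position: [0.5623, 0.049, 0.2682]
eef_rot: [-2.805, 0.001, 1.539]
wrist_force: [0.0, -0.5, -5.4]
finger_gap: 0.0086
```

```bash
cat > chk.py <<'E'
from look import *
from plan import Rt
from scipy.spatial.transform import Rotation as Ro
import sys
np.set_printoptions(precision=1,suppress=True,linewidth=150)
a=np.radians(-2.0);R=np.array([[np.cos(a),-np.sin(a)],[np.sin(a),np.cos(a)]]);O=np.array([.655,.043])
s=robot.state();T=Ro.from_euler("xyz",s["eef_rot"]);P=np.array(s["position"])
# caddy x,y,z in tool: x_c=tool y, y_c=tool x, z_c=-tool z
M=T.as_matrix()@np.array([[0,1,0],[1,0,0],[0,0,-1.]])
for n,c in dict(strip=(68,0,87),rib=(68,0,28),press=(-48,0,15)).items():
    w=P+M@(np.array(c)-[0,-2,140])/1000; print(n,"world",w*1e3,"rack",(w[:2]-O)@R*1000,w[2]*1000)
z=M[:,2];print("tilt",np.degrees(np.arctan2(z[0],z[2])),"yaw",np.degrees(np.arctan2(M[1,0],M[0,0])),"F",s["wrist_force"],"M",s["moment"],"t",s["time_s"],"gap",s["finger_gap"])
p=imaging.get_image("side")
for t in("strip_edge","rib","press_point","handle"):
    print(t,[(((np.array(q["xyz"])[:2]-O)@R*1000),np.round(q["xyz"][2]*1000),round(q["confidence"],2)) for q in imaging.landmark_of(p,t)[:1]])
if len(sys.argv)>1:
    u,v=px(p,[.60,.043,.16]).astype(int)
    cv2.imwrite(sys.argv[1],cv2.resize(p["img"][max(v-65,0):v+65,u-80:u+80,::-1],None,fx=4.5,fy=4.5,interpolation=cv2.INTER_CUBIC))
E
python3 chk.py pics/h1.png
```

```text
strip world [609.   49.4 195.7] rack [-46.2   4.8] 195.66710081627804
rib world [589.5  49.9 140. ] rack [-65.7   4.6] 139.98164806523073
press world [475.8  53.6 166. ] rack [-179.5    4.4] 166.04453056891913
tilt 19.289527322771132 yaw -1.8733520398760897 F [ 0.  -0.5 -5.4] M [-0.  -0.8 -0. ] t 8.1 gap 0.00857280614929633
strip_edge [(array([-47.5,   4.3]), np.float64(193.0), 0.56)]
rib [(array([-65.8,   3.8]), np.float64(139.0), 0.71)]
press_point [(array([-178.3,    3. ]), np.float64(172.0), 0.73)]
handle [(array([-92. ,   4.5]), np.float64(280.0), 0.85)]
```

View pics/h1.png

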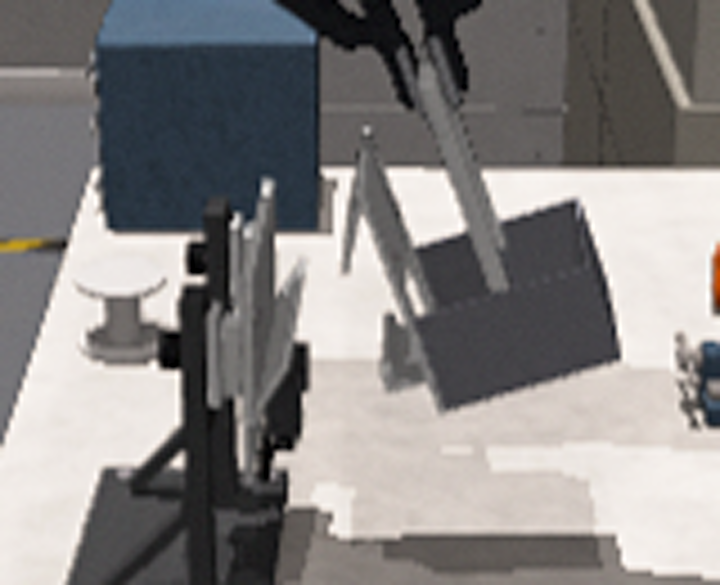

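```bash
python3 plan.py 8 .598 .047 .26 19 88
```

```text
pos [0.5621 0.0497 0.2689] rot [-1.6071e+02  5.0000e-02  8.8200e+01] F [-0.2  0.3 -5.5]
-0.02, 0.46, -0.04, -0.04, 0.01, 0.02,
-0.02, 0.46, -0.04, -0.04, 0.01, 0.02,
-0.02, 0.46, -0.04, -0.04, 0.01, 0.02,
-0.02, 0.46, -0.04, -0.04, 0.01, 0.02,
-0.02, 0.46, -0.04, -0.04, 0.01, 0.02,
-0.02, 0.46, -0.04, -0.04, 0.01, 0.02,
-0.02, 0.46, -0.04, -0.04, 0.01, 0.02,
-0.02, 0.46, -0.04, -0.04, 0.01, 0.02,
```

>>> step_arm(commands=[0,0.4,0,0,0,0,0,0.5,0,0,0,0,0,0.5,0,0,0,0,0,0.5,0,0,0,0,0,0.5,0,0,0,0,0,0.5,0,0,0,0,0,0.4,0,0,0,0,0,0.3,0,0,0,0,0,0,0,0,0,0])

```text
time_s: 9.1
position: [0.6002, 0.0485, 0.2557]
eef_rot: [-2.805, 0.001, 1.54]
wrist_force: [0.3, 0.5, -5.7]
finger_gap: 0.0086
```

```bash
python3 chk.py; python3 plan.py 8 .598 .047 .225 19 88
```

```text
strip world [647.   49.  183.2] rack [-8.2  5.7] 183.23171019753548
rib world [627.5  49.6 127.5] rack [-27.7   5.6] 127.53555659795785
press world [513.8  53.1 153.5] rack [-141.5    5.2] 153.53622185754722
tilt 19.257612989460515 yaw -1.7948817132897477 F [ 0.3  0.5 -5.7] M [-0.  -0.8  0. ] t 9.1 gap 0.008569295532689819
strip_edge [(array([-10.7,   5.4]), np.float64(182.0), 0.85)]
rib []
press_point [(array([-141.8,    5.2]), np.float64(160.0), 0.75)]
handle [(array([-53.9,   5.4]), np.float64(267.0), 0.79)]
pos [0.5997 0.0486 0.2564] rot [-1.6076e+02  2.0000e-02  8.8220e+01] F [ 0.4  0.2 -5.2]
-0.02, 0.11, 0.38, -0.03, 0.01, 0.03,
-0.02, 0.11, 0.38, -0.03, 0.01, 0.03,
-0.02, 0.11, 0.38, -0.03, 0.01, 0.03,
-0.02, 0.11, 0.38, -0.03, 0.01, 0.03,
-0.02, 0.11, 0.38, -0.03, 0.01, 0.03,
-0.02, 0.11, 0.38, -0.03, 0.01, 0.03,
-0.02, 0.11, 0.38, -0.03, 0.01, 0.03,
-0.02, 0.11, 0.38, -0.03, 0.01, 0.03,
```

>>> step_arm(commands=[0,0.1,0.38,0,0,0,0,0.1,0.38,0,0,0,0,0.1,0.38,0,0,0,0,0.1,0.38,0,0,0,0,0,0,0,0,0])

```text
time_s: 9.77
position: [0.5979, 0.0489, 0.2395]
eef_rot: [-2.806, -0.0, 1.54]
wrist_force: [-0.3, -0.1, -6.5]
finger_gap: 0.0082
```

```bash
python3 chk.py pics/h2.png
```

```text
strip world [644.7  49.5 167.1] rack [-10.5   6.2] 167.06805302535201
rib world [625.3  50.1 111.4] rack [-29.9   6.1] 111.3554120266237
press world [511.5  53.6 137.3] rack [-143.8    5.6] 137.2596737654024
tilt 19.207719533123573 yaw -1.7561318613155434 F [-0.3 -0.1 -6.5] M [-0.  -0.7 -0. ] t 9.7667 gap 0.008219993845599152
strip_edge [(array([-12.8,   4.4]), np.float64(166.0), 0.85)]
rib [(array([-32.4,   6.3]), np.float64(111.0), 0.71)]
press_point [(array([-142. ,    5.9]), np.float64(141.0), 0.9)]
handle [(array([-54.7,   5.4]), np.float64(252.0), 0.89)]
```

View pics/h2.png

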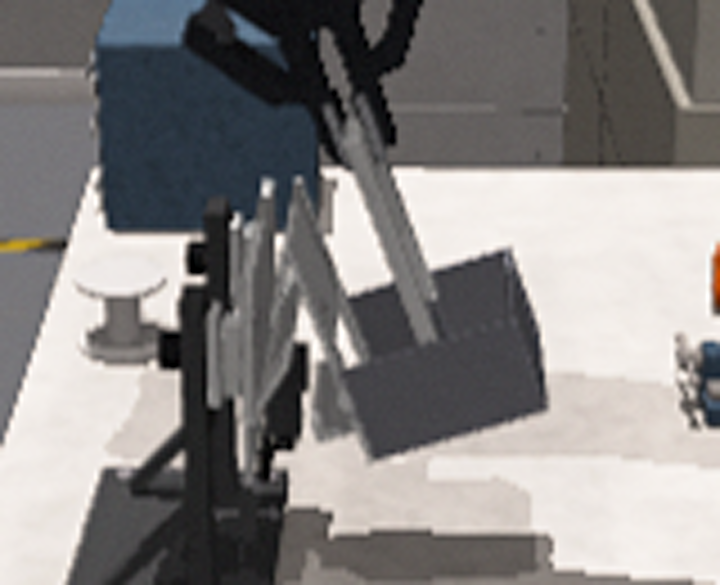

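>>> step_arm(commands=[0,0.11,0.22,0,0,0,0,0.11,0.22,0,0,0,0,0.11,0.22,0,0,0,0,0.1,0.22,0,0,0,0,0.1,0.22,0,0,0])

```text
time_s: 10.43
position: [0.6003, 0.0487, 0.2281]
eef_rot: [-2.809, -0.001, 1.54]
wrist_force: [-0.2, -0.7, -4.8]
finger_gap: 0.0085
```

```bash
python3 chk.py|sed -n '1p;4,5p'
```

```text
strip world [647.3  49.3 155.8] rack [-7.9  6.1] 155.82036454843217
tilt 19.047109889525167 yaw -1.752064938808985 F [-0.2 -0.7 -4.8] M [-0.1 -0.7  0. ] t 10.4333 gap 0.008487081519669417
strip_edge [(array([-8.9,  5.1]), np.float64(156.0), 0.82)]
```

>>> step_arm(commands=[0,0.09,0.2,0,0,0,0,0.09,0.2,0,0,0,0,0.09,0.2,0,0,0,0,0.09,0.2,0,0,0])

```text
time_s: 11.02
position: [0.6015, 0.0487, 0.2197]
eef_rot: [-2.81, -0.001, 1.54]
wrist_force: [-0.3, 0.9, -5.7]
finger_gap: 0.0089
```

```bash
python3 chk.py|sed -n '1p;4,5p'
```

```text
strip world [648.6  49.3 147.5] rack [-6.6  6. ] 147.47395177949866
tilt 18.972872908931393 yaw -1.7487902753374978 F [-0.3  0.9 -5.7] M [-0.1 -0.7  0. ] t 11.0167 gap 0.008894641405993007
strip_edge [(array([-9.5,  5.5]), np.float64(144.0), 0.74)]
```

>>> step_arm(commands=[0,0.06,0.17,0,0,0,0,0.06,0.17,0,0,0,0,0.06,0.17,0,0,0])

```text
time_s: 11.52
position: [0.6018, 0.0486, 0.2147]
eef_rot: [-2.811, -0.001, 1.54]
wrist_force: [-0.0, 0.2, -6.0]
finger_gap: 0.0089
```

```bash
python3 chk.py|sed -n '1p;4,5p'
```

```text
strip world [648.9  49.2 142.5] rack [-6.3  6. ] 142.52444307223814
tilt 18.919379514407716 yaw -1.7460703882091408 F [-0.   0.2 -6. ] M [-0.1 -0.8  0. ] t 11.5167 gap 0.008862065735319452
strip_edge [(array([-182.8,  194.3]), np.float64(1.0), 0.68)]
```

>>> step_arm(commands=[0,0.06,0.17,0,0,0,0,0.06,0.17,0,0,0])

```text
time_s: 11.93
position: [0.6021, 0.0486, 0.2116]
eef_rot: [-2.812, -0.001, 1.54]
wrist_force: [0.4, -0.6, 2.4]
finger_gap: 0.0084
```

>>> step_arm(commands=[0,0.05,0.12,0,0,0,0,0.05,0.12,0,0,0])

```text
time_s: 12.1
position: [0.6021, 0.0487, 0.2108]
eef_rot: [-2.812, -0.002, 1.539]
wrist_force: [-7.8, 0.1, 20.1]
finger_gap: 0.0085
```

>>> step_arm(commands=[0,-0.04,-0.06,0,0,0,0,0,0,0,0,0])

```text
time_s: 12.27
position: [0.6023, 0.0487, 0.212]
eef_rot: [-2.813, -0.002, 1.539]
wrist_force: [0.7, 0.1, -3.7]
finger_gap: 0.0083
```

```bash
python3 chk.py pics/h3.png
```

```text
strip world [649.6  49.3 139.9] rack [-5.6  6.1] 139.90770404032838
rib world [630.6  50.   84.1] rack [-24.6   6.2] 84.05765796255186
press world [516.6  53.6 109.1] rack [-138.6    5.8] 109.14665812270178
tilt 18.79395161351364 yaw -1.7706424647384218 F [ 0.7  0.1 -3.7] M [ 0.  -0.7 -0.1] t 12.2667 gap 0.008304725786554761
strip_edge [(array([-7.9,  7. ]), np.float64(140.0), 0.82)]
rib [(array([-21.1,   3.8]), np.float64(80.0), 0.86)]
press_point [(array([-182.7,  192.8]), np.float64(-2.0), 0.67)]
handle [(array([-49.7,   4.6]), np.float64(224.0), 0.97)]
```

View pics/h3.png

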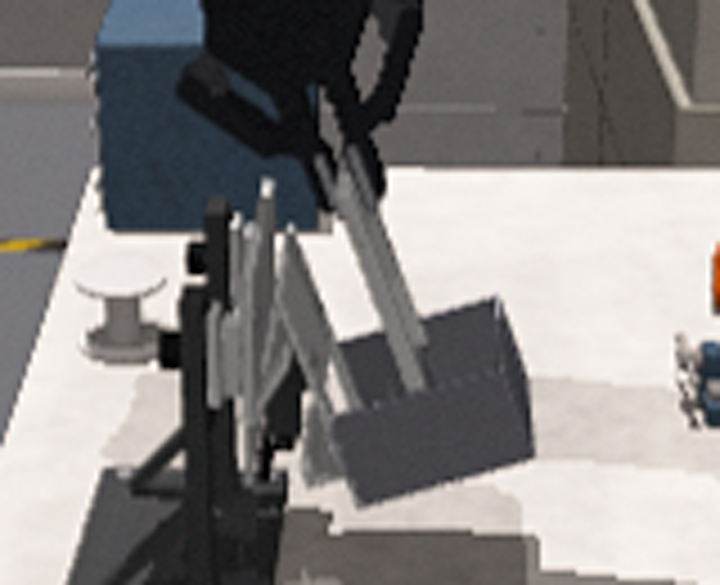

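>>> step_arm(commands=[0,-0.05,0.07,-0.6,0,0,0,-0.05,0.08,-0.6,0,0,0,-0.05,0.08,-0.6,0,0,0,-0.05,0.08,-0.6,0,0])

```text
time_s: 12.85
position: [0.5991, 0.0488, 0.2092]
eef_rot: [-2.858, -0.002, 1.539]
wrist_force: [-0.5, -0.0, -0.8]
finger_gap: 0.0083
```

```bash
python3 chk.py
```

```text
strip world [649.6  49.3 139.3] rack [-5.6  6.1] 139.32735872666555
rib world [633.1  50.   82.7] rack [-22.2   6.2] 82.68905778845415
press world [518.1  53.6 102.7] rack [-137.2    5.8] 102.6998106268439
tilt 16.254050441372986 yaw -1.7808718226075524 F [-0.5 -0.  -0.8] M [ 0.  -0.5 -0.2] t 12.85 gap 0.008342420617901906
strip_edge [(array([-8.8,  5.8]), np.float64(136.0), 0.62)]
rib [(array([-21.8,   4.3]), np.float64(84.0), 0.96)]
press_point [(array([-134.3,    7. ]), np.float64(108.0), 0.97)]
handle [(array([-51.9,   3.9]), np.float64(220.0), 0.87)]
```

>>> step_arm(commands=[0,0,0,0,0,0,0,0,0,0,0,0,0,0,0,0,0,0,0,0,0,0,0,0,0,0,0,0,0,0], grip=180)

```text
time_s: 13.52
position: [0.5993, 0.0488, 0.2092]
eef_rot: [-2.855, -0.002, 1.54]
wrist_force: [-0.2, -0.4, 0.4]
finger_gap: 0.0253
```

```bash
python3 chk.py pics/h4.png
```

```text
strip world [649.6  49.3 139.2] rack [-5.6  6.1] 139.17375913683708
rib world [632.9  50.   82.6] rack [-22.3   6.2] 82.57506091200969
press world [518.   53.5 102.9] rack [-137.2    5.7] 102.8604603653891
tilt 16.391660111660375 yaw -1.7499555770954305 F [-0.2 -0.4  0.4] M [ 0.  -0.3 -0. ] t 13.5167 gap 0.025253158897262623
strip_edge [(array([-7.4,  6.9]), np.float64(136.0), 0.86)]
rib [(array([-19.9,   5.9]), np.float64(80.0), 0.73)]
press_point [(array([-135. ,    5.2]), np.float64(101.0), 0.69)]
handle [(array([-55.9,   7.6]), np.float64(220.0), 0.97)]
```

View pics/h4.png

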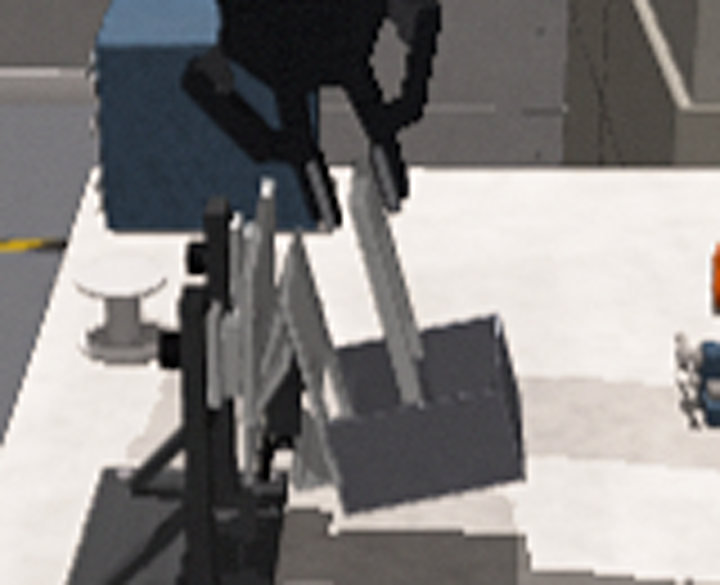

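>>> step_arm(commands=[0,0,-1,0,0,0,0,0,-2,0,0,0,0,0,-3,0,0,0,0,0,-3,0,0,0,0,0,-2,0,0,0,0,0,0,0,0,0])

```text
time_s: 14.27
position: [0.6311, 0.0475, 0.3221]
eef_rot: [-2.853, -0.001, 1.54]
wrist_force: [0.4, 0.4, 0.8]
finger_gap: 0.0249
```

```bash
python3 -c "
from look import *;print(robot.state()['joint_positions'])"; python3 plan.py 10 .44 .052 .27 -35 88
```

```text
[-0.43079338  0.69970526  0.55854587  1.21138511 -0.33880354  1.61358514
  0.07274629]
pos [0.6311 0.0475 0.3221] rot [-1.6349e+02 -4.0000e-02  8.8210e+01] F [0.4 0.4 0.8]
-0.01, -1.68, 1.04, -5.15, -0.01, 0.02,
-0.02, -1.77, 0.89, -5.15, -0.01, 0.02,
-0.02, -1.84, 0.72, -5.15, -0.01, 0.02,
-0.02, -1.9, 0.56, -5.15, -0.01, 0.02,
-0.02, -1.94, 0.38, -5.15, -0.01, 0.02,
-0.02, -1.97, 0.21, -5.15, -0.01, 0.02,
-0.02, -1.98, 0.03, -5.15, -0.01, 0.02,
-0.02, -1.98, -0.15, -5.15, -0.01, 0.02,
-0.02, -1.95, -0.33, -5.15, -0.01, 0.02,
-0.02, -1.92, -0.5, -5.15, -0.01, 0.02,
```

>>> step_arm(commands=[0,-1.7,0.5,-5.1,0,0,0,-1.8,0.5,-5.1,0,0,0,-1.9,0.6,-5.1,0,0,0,-1.9,0.6,-5.1,0,0,0,-1.9,0.5,-5.1,0,0,0,-1.9,0.4,-5.1,0,0,0,-2,0.2,-5.1,0,0,0,-2,0,-5.1,0,0,0,-2,-0.1,-5.1,0,0,0,-2,-0.2,-5.1,0,0], grip=255)

```text
time_s: 15.1
position: [0.4707, 0.0443, 0.275]
eef_rot: [2.649, 0.018, 1.527]
wrist_force: [0.1, -0.3, -0.0]
finger_gap: -0.0002
```

```bash
python3 plan.py 7 .465 .052 .13 -35 88;python3 -c "
from look import *;print(robot.state()['joint_positions'])"
```

```text
pos [0.4707 0.0443 0.275 ] rot [151.8    1.    87.47] F [ 0.1 -0.3 -0. ]
0.14, -1.05, 1.78, -0.97, 0.16, 0.01,
0.14, -1.08, 1.77, -0.97, 0.16, 0.01,
0.13, -1.11, 1.75, -0.97, 0.16, 0.01,
0.13, -1.14, 1.73, -0.97, 0.16, 0.01,
0.12, -1.17, 1.71, -0.97, 0.16, 0.01,
0.12, -1.2, 1.69, -0.97, 0.16, 0.01,
0.11, -1.23, 1.67, -0.97, 0.16, 0.01,
[-1.05824688 -0.01644437  0.70511193  2.33012966  0.5292895   0.42141524
 -0.83258349]
```

>>> step_arm(commands=[0.1,-1.0,1.8,0,0,0,0.1,-1.0,1.8,0,0,0,0.1,-1.0,1.8,0,0,0,0.1,-1.0,1.8,0,0,0])

```text
time_s: 15.43
position: [0.4657, 0.044, 0.2055]
eef_rot: [2.652, 0.023, 1.523]
wrist_force: [0.1, -0.5, -0.4]
finger_gap: 0.0
```

```bash
python3 plan.py 6 .48 .052 .10 -29 88;python3 -c "
from look import *;print(robot.state()['joint_positions'])"
```

```text
pos [0.4657 0.044  0.2055] rot [151.97   1.3   87.28] F [ 0.1 -0.5 -0.4]
0.18, -0.62, 1.66, -0.16, 0.25, 0,
0.18, -0.62, 1.66, -0.16, 0.25, 0,
0.17, -0.63, 1.66, -0.16, 0.25, 0,
0.16, -0.63, 1.65, -0.16, 0.25, 0,
0.16, -0.64, 1.65, -0.16, 0.25, 0,
0.15, -0.64, 1.65, -0.16, 0.25, 0,
[-0.86189821  0.16500059  0.55540046  2.42466973  0.70839452  0.16544202
 -1.05122903]
```

```bash
python3 plan.py 7 .48 .052 .12 -12 88
```

```text
pos [0.4657 0.044  0.2055] rot [151.97   1.3   87.28] F [ 0.1 -0.5 -0.4]
0.15, -0.4, 1.17, 2.29, 0.21, -0.03,
0.15, -0.35, 1.18, 2.29, 0.21, -0.03,
0.14, -0.3, 1.2, 2.29, 0.21, -0.03,
0.14, -0.25, 1.21, 2.29, 0.21, -0.03,
0.13, -0.21, 1.22, 2.29, 0.21, -0.03,
0.13, -0.16, 1.23, 2.29, 0.21, -0.03,
0.13, -0.11, 1.23, 2.29, 0.21, -0.03,
```

>>> step_arm(commands=[0.15,0,0,2.5,0.2,0,0.15,0,0.3,2.5,0.2,0,0.15,-0.2,1.2,2.3,0.2,0,0.15,-0.2,1.2,2.3,0.2,0,0.15,-0.2,1.2,2.3,0.2,0,0.1,-0.1,1.2,2.3,0.2,0,0.1,-0.1,1.2,2,0.2,0,0,-0.1,1.2,0,0,0])

```text
time_s: 16.1
position: [0.4861, 0.0496, 0.132]
eef_rot: [2.921, -0.001, 1.523]
wrist_force: [-0.9, 0.3, 0.1]
finger_gap: 0.0001
```

```bash
python3 plan.py 4 .49 .051 .095 -12 88;python3 -c "
from look import *;print(robot.state()['joint_positions'])"; python3 chk.py pics/h5.png | tail -4
```

```text
pos [0.4861 0.0496 0.132 ] rot [ 1.6737e+02 -8.0000e-02  8.7280e+01] F [-0.9  0.3  0.1]
0.04, -0.11, 0.92, 0.16, 0.02, -0.18,
0.04, -0.11, 0.92, 0.16, 0.02, -0.18,
0.04, -0.1, 0.92, 0.16, 0.02, -0.18,
0.04, -0.1, 0.92, 0.16, 0.02, -0.18,
[-0.31389547  0.38110909  0.05633711  2.22174012  0.13785413  0.3318176
 -0.43709933]
strip_edge [(array([-6.3,  8.8]), np.float64(136.0), 0.73)]
rib [(array([-16.9,   0.5]), np.float64(152.0), 0.72)]
press_point [(array([-134.8,    6. ]), np.float64(99.0), 0.81)]
handle [(array([-55.2,   6.8]), np.float64(218.0), 0.8)]
```

View pics/h5.png

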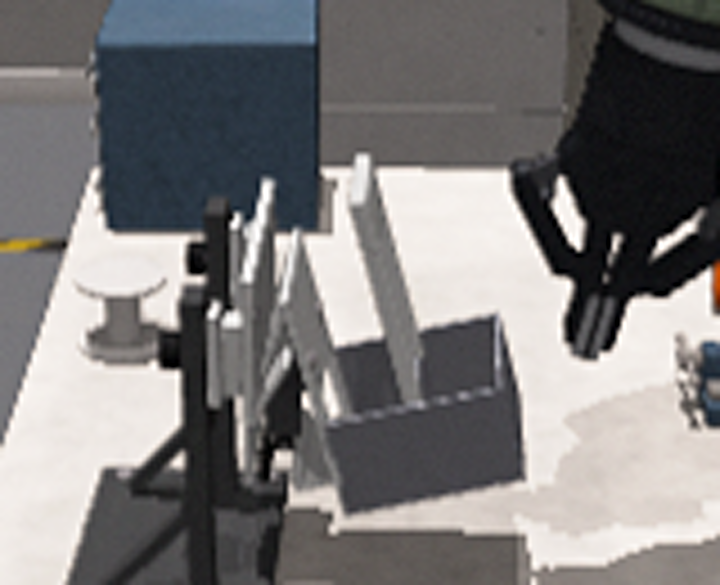

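>>> step_arm(commands=[0,0,1,0,0,0,0,0,1,0,0,0,0,0,0.9,0,0,0,0.1,0.2,0.6,0,0,0,0,0.3,0,0,0,0,0,0.3,0,0,0,0])

```text
time_s: 16.85
position: [0.5013, 0.0515, 0.0987]
eef_rot: [2.917, -0.0, 1.528]
wrist_force: [0.2, -0.6, -0.6]
finger_gap: -0.0001
```

```bash
python3 plan.py 4 .508 .051 .092 -12 88
```

```text
pos [0.5013 0.0515 0.0987] rot [ 1.6713e+02 -2.0000e-02  8.7520e+01] F [ 0.2 -0.6 -0.6]
0, 0.13, 0.2, 0.22, 0.02, -0.12,
0, 0.13, 0.2, 0.22, 0.02, -0.12,
-0.01, 0.13, 0.2, 0.22, 0.02, -0.12,
-0.01, 0.13, 0.2, 0.22, 0.02, -0.12,
```

>>> step_arm(commands=[0,0.1,0.16,0,0,0,0,0.1,0.16,0,0,0,0,0.1,0.16,0,0,0])

```text
time_s: 17.1
position: [0.5065, 0.0513, 0.0948]
eef_rot: [2.916, -0.001, 1.527]
wrist_force: [-0.2, 0.1, 0.8]
finger_gap: -0.0003
```

>>> step_arm(commands=[0,0.1,0.1,0,0,0,0,0.1,0.1,0,0,0,0,0,0,0,0,0])

```text
time_s: 17.35
position: [0.5095, 0.0511, 0.0933]
eef_rot: [2.916, -0.001, 1.527]
wrist_force: [-0.0, 0.3, -0.8]
finger_gap: -0.0002
```

>>> step_arm(commands=[0,0.15,0.05,0,0,0,0,0.15,0.05,0,0,0])

```text
time_s: 17.52
position: [0.5111, 0.0507, 0.0925]
eef_rot: [2.919, 0.0, 1.527]
wrist_force: [-9.8, 1.5, -2.4]
finger_gap: 0.0003
```

>>> step_arm(commands=[0,0.15,0.05,0,0,0,0,0.15,0.05,0,0,0])

```text
time_s: 17.68
position: [0.5114, 0.0505, 0.0909]
eef_rot: [2.925, 0.002, 1.528]
wrist_force: [-7.4, 2.6, -2.4]
finger_gap: -0.0003
```

>>> step_arm(commands=[0,0.11,0.25,0,0,0,0,0.11,0.25,0,0,0])

```text
time_s: 17.85
position: [0.5137, 0.0505, 0.0862]
eef_rot: [2.927, 0.002, 1.528]
wrist_force: [-0.1, 0.6, 0.8]
finger_gap: -0.0002
```

>>> step_arm(commands=[0,0.11,0.25,0,0,0,0,0.11,0.25,0,0,0])

```text
time_s: 18.02
position: [0.5176, 0.0504, 0.0816]
eef_rot: [2.926, 0.002, 1.528]
wrist_force: [0.0, -0.6, 0.2]
finger_gap: -0.0003
```

Force vanished — it may have swung past the roller; check.

```bash
python3 chk.py pics/h6.png | tail -4
```

```text
strip_edge [(array([-8.6,  6.6]), np.float64(138.0), 0.94)]
rib [(array([-4.6,  4.6]), np.float64(78.0), 0.87)]
press_point [(array([-122.2,    4.3]), np.float64(73.0), 0.76)]
handle [(array([ 3.5, -0.6]), np.float64(134.0), 0.52)]
```

View pics/h6.png

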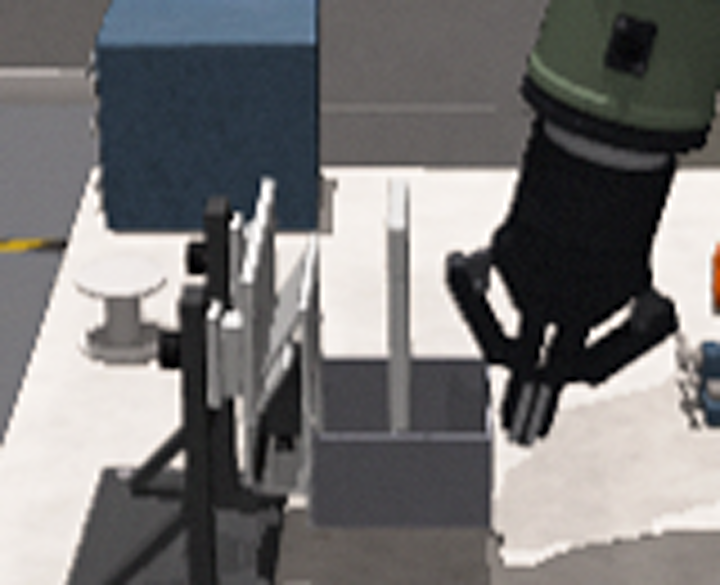

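>>> step_arm(commands=[0,-0.1,0.4,0,0,0,0,-0.1,0.4,0,0,0,0,-0.05,0.4,0,0,0,0,0.15,0.05,0,0,0,0,0.15,0.05,0,0,0])

```text
time_s: 18.68
position: [0.5205, 0.0502, 0.068]
eef_rot: [2.926, 0.002, 1.528]
wrist_force: [-0.7, -0.2, 0.3]
finger_gap: 0.0001
```

>>> step_arm(commands=[0,0.15,0.03,0,0,0,0,0.15,0.03,0,0,0])

```text
time_s: 18.85
position: [0.5224, 0.0499, 0.0672]
eef_rot: [2.929, 0.003, 1.529]
wrist_force: [-8.6, 1.3, -4.6]
finger_gap: 0.0003
```

>>> step_arm(commands=[0,0.12,0.03,0,0,0,0,0.12,0.03,0,0,0])

```text
time_s: 19.02
position: [0.5227, 0.0498, 0.0661]
eef_rot: [2.934, 0.004, 1.529]
wrist_force: [-4.8, 2.9, -1.2]
finger_gap: 0.0001
```

>>> step_arm(commands=[0,0.2,0.02,0,0,0,0,0.2,0.02,0,0,0])

```text
time_s: 19.18
position: [0.5234, 0.0497, 0.0651]
eef_rot: [2.942, 0.005, 1.53]
wrist_force: [-9.4, 3.0, -2.1]
finger_gap: -0.0002
```

>>> step_arm(commands=[0,0.2,0.02,0,0,0,0,0.1,0,0,0,0])

```text
time_s: 19.35
position: [0.5236, 0.0498, 0.0644]
eef_rot: [2.948, 0.006, 1.531]
wrist_force: [-4.9, 2.0, 2.7]
finger_gap: 0.0001
```

Firm against the pad with no further travel. Back off and check by measurement.

>>> step_arm(commands=[0,-0.3,0,0,0,0,0,-1,0,0,0,0,0,-2,0,0,0,0,0,-2,-1,0,0,0,0,0,-2,0,0,0,0,0,-3,0,0,0,0,0,-3,0,0,0,0,0,0,0,0,0])

```text
time_s: 20.02
position: [0.4467, 0.0525, 0.1431]
eef_rot: [2.951, 0.007, 1.531]
wrist_force: [2.0, 0.3, 0.8]
finger_gap: 0.0002
```

```bash
cat > fin.py <<'E'
from look import *
np.set_printoptions(precision=2,suppress=True)
a=np.radians(-2.0);R=np.array([[np.cos(a),-np.sin(a)],[np.sin(a),np.cos(a)]]);O=np.array([.655,.043])
print(robot.state()["time_s"],robot.state()["position"])
p=imaging.get_image("side");w=cloud(p);w[...,:2]=(w[...,:2]-O)@R;w*=1000
for t in("strip_edge","rib","press_point","handle","catch"):
    print(t,[(((np.array(q["xyz"])[:2]-O)@R*1000),np.round(q["xyz"][2]*1000),round(q["confidence"],2)) for q in imaging.landmark_of(p,t)[:1]])
# near end face of handle bar + post (upright): fit x vs z
m=(abs(w[...,0]+75)<20)&(abs(w[...,1])<45)&(w[...,2]>125)&(w[...,2]<225);q=w[m]
k=np.polyfit(q[:,2],q[:,0],1);print("handle n",len(q),"lean rad",np.arctan(k[0]),"top z",np.percentile(q[:,2],98),"mean x",q[:,0].mean())
m=(abs(w[...,0]+75)<75)&(abs(w[...,1]-50)<25)&(w[...,2]>40)&(w[...,2]<115);q=w[m]
b=[np.percentile(q[(q[:,2]>z)&(q[:,2]<z+10)][:,0],3) for z in range(55,100,10)];print("tray front x by z",np.array(b))
u,v=px(p,[.63,.043,.12]).astype(int)
cv2.imwrite("pics/f.png",cv2.resize(p["img"][v-50:v+50,u-60:u+60,::-1],None,fx=6,fy=6,interpolation=cv2.INTER_CUBIC))
p=imaging.get_image("top")
w=cloud(p)
for t,o in dict(oiler=(.48,.248),reel=(.762,-.225),block=(.403,.152),driver=(.331,-.354)).items():
    r=imaging.landmark_of(p,t); print(t,r and np.round((np.array(r[0]["xyz"])[:2]-o)*1000))
E
python3 fin.py
```

```text
20.0167 [0.45 0.05 0.14]
strip_edge [(array([-6.98,  5.06]), np.float64(136.0), 0.72)]
rib [(array([-3.85,  4.37]), np.float64(75.0), 0.78)]
press_point [(array([-119.4 ,    3.74]), np.float64(73.0), 0.94)]
handle [(array([-70.79,   6.93]), np.float64(205.0), 0.94)]Traceback (most recent call last):
  File "fin.py", line 7, in <module>
    print(t,[(((np.array(q["xyz"])[:2]-O)@R*1000),np.round(q["xyz"][2]*1000),round(q["confidence"],2)) for q in imaging.landmark_of(p,t)[:1]])
                                                                                                                ~~~~~~~~~~~~~~~~~~~^^^^^
ValueError: it knows: block, caddy, cleat_mark, driver, handle, hung_mark, oiler, press_point, rack, reel, rib, strip_edge
```

```bash
sed -i 's/,"catch")/)/' fin.py; python3 fin.py
```

```text
20.2667 [0.45 0.05 0.14]
strip_edge [(array([-310.79, -409.6 ]), np.float64(0.0), 0.71)]
rib [(array([-5.22,  6.12]), np.float64(78.0), 0.68)]
press_point [(array([-122.75,    5.02]), np.float64(71.0), 0.61)]
handle [(array([-74.33,   5.21]), np.float64(207.0), 0.93)]
handle n 232 lean rad 0.021047120565375794 top z 217.88475424667752 mean x -72.2381147138712
tray front x by z [-117.72 -117.49 -117.2  -117.03 -114.73]
oiler [-2.  1.]
reel [-0.  1.]
block [ 248. -101.]
driver [-0.  2.]
```

View pics/f.png

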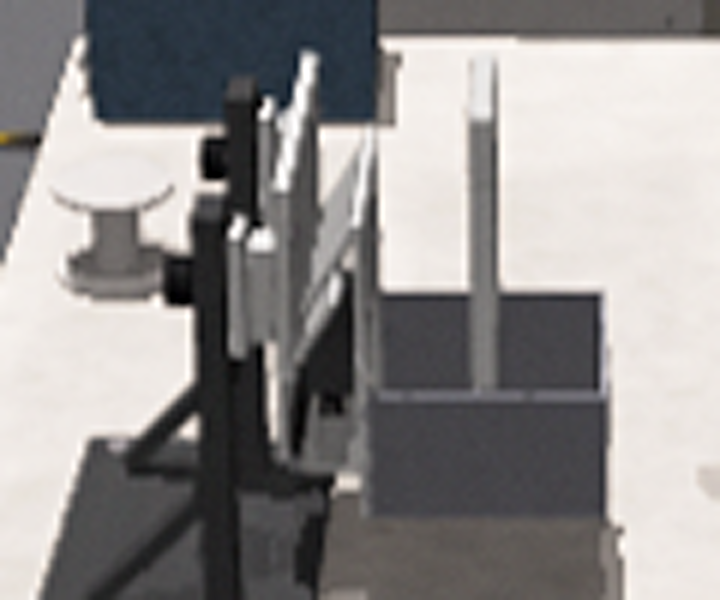

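```bash
python3 -c "
from look import *;print(hand_in(),robot.state()['time_s'])"
```

```text
the job is handed in; nothing more can be done
the job is handed in; nothing more can be done
```

The caddy is hung on the rack and appears locked. I handed the job in at about 20 s, and it reported no verdict.

**What I did:**
- I gripped the caddy by its handle and tilted it about 19°. From the depth maps the hanger head sat about 5 mm high and 3 mm forward.
- I lowered the strip behind the cleat until touch confirmed the height: contact came with the edge at about 139 mm. The wrist briefly read 20 N upward there, so roughly 26 N on the rack.
- I eased the tilt to 16°, let go, and pressed low on the tray's front with shut fingers at about 10 N. The force then dropped away and the caddy swung upright.
- A second gentle press met a firm stop.

**Last checks:**
- **Caddy pose:** The lean was about 0.02 rad, and the caddy sits about 5 mm from the rack's middle.
- **Strip edge:** One look put it at (-7, 5, 136) mm in the rack frame. The last look reported a false place for it, so I disregarded that one.
- **Bystanders:** The oiler, reel and driver were within about 2 mm of where they started. The network's report for the block was also false (about 250 mm off), and I did not check the block any other way. The fingers stayed well clear of it.
- **Catch:** I could not measure it directly. That it is down again is judged from the snap and from the caddy staying upright.
- **Gripper:** It was withdrawn and clear of everything.

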